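Fit the blue pocket guide into the row on the desk

ROBOT

A 6-joint arm with a two-finger parallel gripper is mounted at the origin on the work surface. World frame = base frame: x ahead of the robot, y to its left, z up, the work surface at z = 0. Lengths are in mm, angles in rad, forces in N, time in s.
With the tool pointing down it reaches from about 325 to 775 mm from the base axis. Payload 5.5 kg.
Tool frame: the origin (TCP) lies midway between the tips of the shut fingers; the grasp point (between the pads) lies 19 mm behind it; z points along the fingers, y is the line along which they close (so a half turn about z gives the same grasp; the last joint's range is limited). The gripper opens to 88 mm and grips with 3 to 60 N. Pads are 20 mm wide; open, the fingers measure 115 mm over their backs; the gripper's body (75 mm by 178 mm) begins 61 mm behind the grasp point.
Start: joints at [1.262, 0.091, 1.231, -0, 1.82, -0.057], TCP at [149.492, 581.092, 222.631] pointing down, gripper open.
Joint ranges: [-2.87, 2.87], [-0.86, 2.18], [0.17, 2.46], [-1.51, 4.65], [0.06, 2.69], [-2.65, 2.65]. Speed limits (rad/s): [2.57, 2.57, 3.01, 3.14, 3.14, 3.14].

INTERFACE

Orientations are given as a unit quaternion [w, x, y, z].
In Python, from rig import arm gives the robot as it stands.
- The arm moves only by the tool arm_command, never from a script. Its arguments are lists of equal length, an entry for each row: "translation": the shift along the world's x, y, z in m, a list of three; "twist": the turn, a rotation vector about the world's x, y, z in degrees, a list of three; "jaw": the finger opening in m, from 0 to 0.0878. In form: {"translation": [[tx, ty, tz], ...], "twist": [[wx, wy, wz], ...], "jaw": [jaw, ...]}. A call has 1 to 10 rows; each row is the pose to reach, as a shift and turn from the pose commanded when the call began; what a row does not reach only later rows make up. A row lasts 1/10 s, in which the tool goes at most 50 mm and 8.59 degrees, less where a joint would pass 70% of its speed; a pose out of reach is approached as far as the arm can. A call with a gripper value outside its range is refused whole. The fingers move at their own pace and stop on an object; "grip_force" is the grip in N (left out, the last holds). Time passes only in rows, so rows that repeat a pose let the fingers close. It gives the time, the measured TCP pose, the force, the opening and the grip force at its end, in the units of the state.
- arm.state(): the state, without advancing time (a new reading comes with each control period).
- arm.read_camera(name): name is "scene" or "top"; returns a dict with "frame" (384x512x3 uint8, red, green, blue), "K" (3x3 intrinsics, pixels), "distortion" ([k1, k2, p1, p2, k3] as OpenCV has them; the pictures are not rectified), "position" and "orientation" of the camera in the world. Camera axes: x right, y up, looking along -z (the intrinsics and any distortion apply to the point x, -y, -z); pixel columns grow to the right and rows downward; lengths in mm; the calibration is good to about 2 mm. A picture is of the moment at which its call begins. There is no depth.
- arm.sign_off(): hands the job in; it is judged then, once.
The state is a dict: "clock": time; "joint_pos": joint angles; "dq": joint speeds; "tau": joint torques, N m; "tool_pos": TCP position; "ee_rot": TCP orientation; "force": force on the tool from outside, world axes, zero at the start; "moment": the same for the moment, N m; "gripper_width": finger opening in mm; "grasp_force": force on a finger pad.
Only numpy, scipy, OpenCV 4.12 (cv2) and the standard library are available. Lean on these libraries where they do the work, as an engineer would, in place of code of your own. Each camera call takes 0.05 s, during which the arm holds its last target. There are 200 camera calls.

TASK

On the small wooden book stand four pocket books stand tightly side by side. Open a gap between the red and the yellow one by sliding books apart along the stand (do not lift the red or the yellow one off it), then stand the blue book from the desk upright in that gap, square and in line with the row, its spine towards either side, and let it go. The red and the yellow book must still stand square in the row too.

Things in the scene. Friction and masses are not known exactly. Their poses are not given: they have to be found in the camera images.
- stand: fixed dark wood book stand: board 80 (its x) x 256 (its y, along the row) x 10 mm; books stand 10 mm above the origin (centre of its underside, on the desk). End walls at both ends of y, inner faces at y = +-116 mm, tops 72 mm above the desk; open front, back and top. It holds a row of four books, 0.5 mm apart; the other 118 mm is free at the row's two ends, split anyhow, at least 58 mm at one end
- blue_book: blue upright pocket book, a rigid block 50 deep (along its x) x 28 thick (along its y) x 80 mm tall, about 0.09 kg; origin at the centre of its underside, z up, its spine on the -x face. Stands alone on the desk, nearer the robot than the stand, to its left or right (the green one on the other side is not wanted)
- red_book: red upright pocket book, a rigid block 50 deep (along its x) x 28 thick (along its y) x 80 mm tall, about 0.09 kg; origin at the centre of its underside, z up, its spine on the -x face. One of the two inner books of the row (a white and a black one are outermost); can be pinched front and back and dragged, pushing the outer one ahead
- yellow_book: yellow upright pocket book, a rigid block 50 deep (along its x) x 28 thick (along its y) x 80 mm tall, about 0.09 kg; origin at the centre of its underside, z up, its spine on the -x face. The other inner book of the row; loose, can be dragged likewise
Mind the look-alikes: they are no part of the job. Of the things that look like the blue_book, take the one that is nearest to the robot's base at the start. There is more than one size of the red_book; the one meant has the size given above.

How it is judged:
By the outcome, as a careful person would: the job done as asked, in the order asked, and still so for the second after the job is handed in, with the robot touching nothing.
It also fails if it takes over 51 s, if anything falls off the work surface, if the arm or the gripper's body presses on something with over 40 N, if the wrist force passes 120 N, or if a joint passes its speed limit or range.

## Working session

There is one attempt and no reset: what is moved stays moved. The work goes in short steps, Python scripts to look and compute and a tool call to move; the robot and the scene stay as the last step left them, time stands still between calls to the robot, and variables do not carry over. Pictures are saved under pics/ and viewed, at most 10 in all, crops included, and the job is handed in when it is done.

Besides the shell and the picture viewer there is one more tool, called after "Request:" by a JSON object that holds its "fn" and its "kwargs", one argument or row to a line. arm_command: Moves the arm, as the interface text tells. Its arguments: {"type":"object","properties":{"translation":{"type":"array","items":{"type":"array","items":{"type":"number"}}},"twist":{"type":"array","items":{"type":"array","items":{"type":"number"}}},"jaw":{"type":"array","items":{"type":"number"}},"grip_force":{"type":"number"}},"required":["translation","twist","jaw"]}

```bash
mkdir -p pics; cat > h.py <<'E'
import numpy as np, cv2, json
from scipy.spatial.transform import Rotation as R
from rig import arm
def cam(n,save=None):
    c=arm.read_camera(n)
    if save: cv2.imwrite('pics/'+save,cv2.cvtColor(c['frame'],cv2.COLOR_RGB2BGR))
    return c
def Rm(c):
    q=np.array(c['orientation']).ravel(); return R.from_quat([q[1],q[2],q[3],q[0]]).as_matrix()
def cast(c,px,z):
    u=cv2.undistortPoints(np.array(px,float).reshape(-1,1,2),np.array(c['K']),np.array(c['distortion'])).reshape(-1,2)
    d=np.c_[u[:,0],-u[:,1],-np.ones(len(u))]@Rm(c).T
    p=np.array(c['position']); return p+d*((z-p[2])/d[:,2])[:,None]
def blobs(c,lo,hi,amin=60):
    hsv=cv2.cvtColor(c['frame'],cv2.COLOR_RGB2HSV)
    m=cv2.inRange(hsv,np.array(lo),np.array(hi))
    return [k for k in cv2.findContours(m,cv2.RETR_EXTERNAL,cv2.CHAIN_APPROX_NONE)[0] if cv2.contourArea(k)>amin]
E
python3 - <<'E'
from h import *
a=cam('top','t0.png');b=cam('scene','s0.png')
for c in(a,b): print(c['position'],c['orientation'],np.array(c['K']).tolist(),c['distortion'])
print(arm.state())
E
```

```text
[462.65810066  15.31611933 982.18942806] [ 0.71194079  0.03441847 -0.03857263 -0.70033408] [[393.4439590591425, 0.0, 260.69838228602623], [0.0, 393.4439590591425, 187.88839561176945], [0.0, 0.0, 1.0]] [-0.08895513  0.          0.          0.          0.        ]
[1030.90089652 -118.17236019  727.81138332] [0.75550866 0.23691358 0.19062487 0.5802937 ] [[374.62172595845277, 0.0, 261.5366410045509], [0.0, 374.62172595845277, 191.3892374492066], [0.0, 0.0, 1.0]] [-0.01132676  0.          0.          0.          0.        ]
{'clock': 0.1, 'joint_pos': array([ 1.26231314e+00,  9.17640982e-02,  1.23172839e+00, -2.35106529e-05,
        1.81980024e+00, -5.67111662e-02]), 'dq': array([ 0.00165522, -0.00057332, -0.00454774, -0.00014889, -0.00170292,
       -0.00178051]), 'tau': array([ 1.52404391e-03, -4.47859025e+01, -4.07570422e+01,  6.99349609e-02,
        2.85068474e-02, -1.60060858e-04]), 'tool_pos': array([149.40973876, 580.83306955, 221.65254438]), 'ee_rot': array([-1.43147623e-04,  1.25556601e-01,  9.92086094e-01, -8.37975426e-04]), 'force': array([ 0.04348814,  1.34333347, -0.07240606]), 'moment': array([ 0.04239062, -0.0180682 , -0.02183157]), 'grasp_force': 0.0, 'gripper_width': 87.77774293748996}
```

View pics/t0.png

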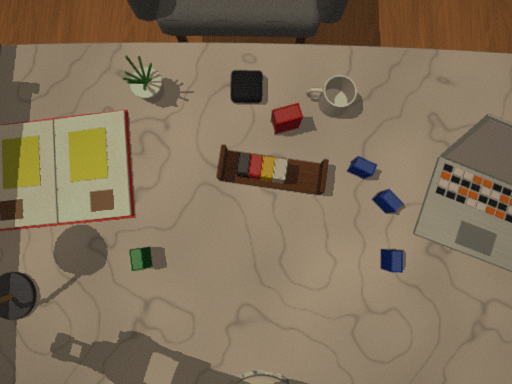

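View pics/s0.png

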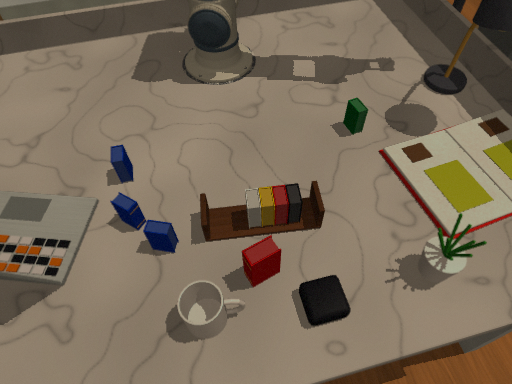

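The top view shows the stand at (272,170) with black (244,164), red (256,165), yellow (268,168) and white (281,169) on it. There is a larger loose red block at (287,118), and the free space is mostly on the white side. The blue candidates are at (363,167), (388,201) and (392,261). The last looks nearest the base, which I'll check by distance and in a crop.

```bash
python3 - <<'E'
from h import *
t=cam('top');s=cam('scene')
def f(n,c,lo,hi,z):
    for k in blobs(c,lo,hi):
        M=cv2.moments(k);p=[M['m10']/M['m00'],M['m01']/M['m00']]
        r=cv2.minAreaRect(k);w=cast(c,cv2.boxPoints(r),z)[:,:2]
        print(n,np.round(p),cast(c,[p],z)[0,:2].round(),'r',round(np.linalg.norm(cast(c,[p],z)[0,:2])),'corners',w.round().tolist())
f('blue',t,(105,120,30),(130,255,255),80)
f('red',t,(0,150,60),(8,255,255),90);f('red2',t,(170,150,60),(180,255,255),90)
f('yel',t,(18,120,80),(32,255,255),90)
A=cv2.resize(t['frame'][215:300,350:435],(400,400),interpolation=cv2.INTER_NEAREST)
B=cv2.resize(t['frame'][140:200,214:334],(800,400)[:2],interpolation=cv2.INTER_NEAREST)
B=cv2.resize(t['frame'][140:200,214:334],(800,400),interpolation=cv2.INTER_NEAREST)
C=cv2.resize(s['frame'][140:180,105:140],(175,200),interpolation=cv2.INTER_NEAREST)
im=np.zeros((600,800,3),np.uint8);im[:400]=B
im[400:,:200]=cv2.resize(A,(200,200));im[400:,210:385]=C;im[400:,400:]=cv2.resize(s['frame'][180:240,195:330],(400,200),interpolation=cv2.INTER_NEAREST)
cv2.imwrite('pics/c1.png',im[:,:,::-1])
E
```

```text
blue [392. 260.] [ 394. -294.] r 492 corners [[417.0, -268.0], [418.0, -317.0], [370.0, -317.0], [370.0, -268.0]]
blue [388. 201.] [ 530. -285.] r 601 corners [[535.0, -250.0], [564.0, -280.0], [525.0, -320.0], [496.0, -290.0]]
blue [362. 167.] [ 608. -226.] r 649 corners [[600.0, -191.0], [638.0, -209.0], [616.0, -260.0], [578.0, -242.0]]
red [255. 166.] [605.  25.] r 605 corners [[577.0, 42.0], [635.0, 35.0], [631.0, 7.0], [574.0, 15.0]]
red [105. 187.] [551. 369.] r 663 corners [[447.0, 622.0], [737.0, 334.0], [595.0, 190.0], [314.0, 471.0]]
red [286. 117.] [721. -46.] r 723 corners [[738.0, -5.0], [759.0, -75.0], [703.0, -89.0], [683.0, -20.0]]
yel [267. 168.] [601.  -4.] r 601 corners [[574.0, 14.0], [631.0, 7.0], [628.0, -21.0], [571.0, -14.0]]
yel [ 20. 162.] [607. 582.] r 841 corners [[668.0, 639.0], [671.0, 543.0], [549.0, 528.0], [544.0, 622.0]]
yel [ 88. 154.] [627. 417.] r 753 corners [[686.0, 470.0], [691.0, 379.0], [570.0, 365.0], [563.0, 454.0]]
```

View pics/c1.png

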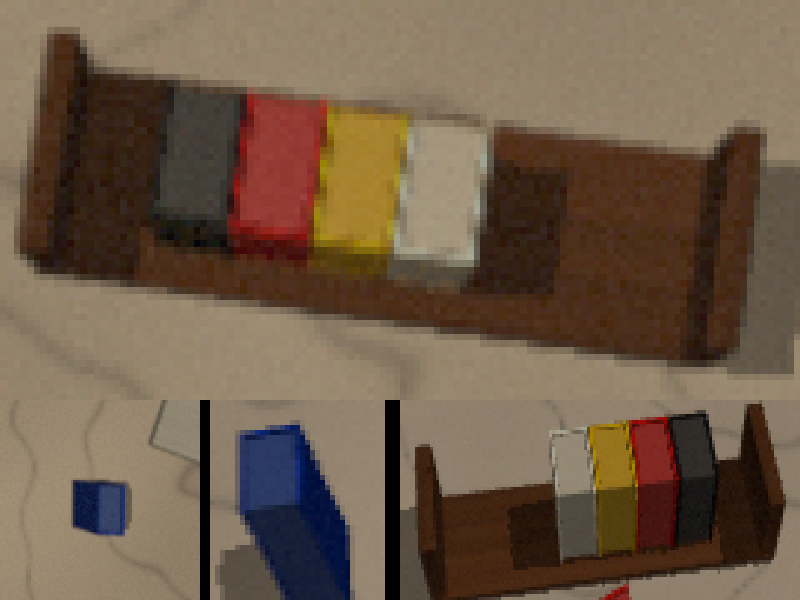

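The crop confirms that the blue at top (392,261), r = 492 mm, is the nearest of the three (the others are at 601 and 649). It has the right size, with its depth along world x. The red in the row is the one meant, because the loose red at (287,118) is bigger. Next I'll measure the top faces precisely.

```bash
cat > meas.py <<'E'
from h import *
def tops(c,verbose=True):
    out={}
    hsv=cv2.cvtColor(c['frame'],cv2.COLOR_RGB2HSV).astype(int);H,S,V=hsv[...,0],hsv[...,1],hsv[...,2]
    for n,hm,z in(('blue',(H>105)&(H<130)&(S>100),80),('red',((H<9)|(H>170))&(S>130),90),('yel',(H>17)&(H<33)&(S>110),90)):
        k,l,st,ce=cv2.connectedComponentsWithStats(hm.astype(np.uint8))
        for i in range(1,k):
            if st[i,4]<60 or st[i,4]>1500: continue
            m=l==i; v=V[m].astype(np.uint8)
            T,_=cv2.threshold(v.reshape(-1,1),0,255,cv2.THRESH_OTSU)
            mm=(m&(V>T)).astype(np.uint8)
            mm=cv2.morphologyEx(mm,cv2.MORPH_CLOSE,np.ones((3,3)))
            cs=max(cv2.findContours(mm,cv2.RETR_EXTERNAL,cv2.CHAIN_APPROX_NONE)[0],key=cv2.contourArea)
            w=cast(c,cs.reshape(-1,2),z)[:,:2].astype(np.float32)
            r=cv2.minAreaRect(w); M=cv2.moments(mm,True)
            ctr=cast(c,[[M['m10']/M['m00'],M['m01']/M['m00']]],z)[0,:2]
            if verbose: print(n,ce[i].round(),'ctr',ctr.round(1),'rect',np.round(r[0],1),np.round(r[1],1),round(r[2],1))
            out.setdefault(n,[]).append(ctr)
    return out
E
python3 - <<'E'
from meas import *
for n in('top','scene'): print(n);c=cam(n);tops(c)
t=cam('top')
# wall tops z=72 from crop pixels (centre of px = u/6.667+214-.5)
for P in([(52,35),(80,35),(50,258),(22,250)],[(735,130),(765,130),(740,350),(708,358)]):
    p=np.array(P)/6.6667+[213.5,139.5]; w=cast(t,p,72)[:,:2]; print(w.round(1).tolist(),w.mean(0).round(1))
E
```

```text
top
blue [362. 167.] ctr [ 613.  -232.2] rect [ 613.1 -232.1] [47.6 27. ] 66.1
blue [388. 201.] ctr [ 533.8 -293.1] rect [ 533.2 -293.9] [47.5 25.4] 45.5
blue [392. 260.] ctr [ 391.3 -304.8] rect [ 392.5 -304.1] [25.9 46. ] 89.5
red [287. 118.] ctr [732.2 -48.6] rect [732.2 -48.2] [36.6 64.3] 16.9
red [ 99. 192.] ctr [475.7 432.6] rect [468.9 435.8] [  4.8 276.4] 6.8
red [255. 166.] ctr [608.8  23.9] rect [608.6  24.1] [27.6 48.9] 82.9
yel [267. 168.] ctr [605.   -3.9] rect [605.   -3.8] [27.6 48.9] 82.7
scene
blue [121. 163.] ctr [ 390.9 -304.4] rect [ 390.5 -303.7] [27.3 49. ] 88.5
blue [128. 210.] ctr [ 532.9 -295.2] rect [ 532.4 -295.6] [46.9 27. ] 43.9
blue [161. 235.] ctr [ 612.7 -233.8] rect [ 612.1 -233.9] [47.8 27.4] 65.4
red [412. 191.] ctr [677.8 292.7] rect [667.4 290.4] [238.9  10.5] 6.5
red [281. 204.] ctr [608.1  23. ] rect [607.9  23.1] [26.8 49.3] 83.1
red [488. 223.] ctr [780.4 399.9] rect [780.1 401.5] [  4.2 109.8] 6.4
red [261. 260.] ctr [721.2 -47.8] rect [720.3 -46.2] [36.8 65.3] 16.8
yel [460.  50.] ctr [274.2 645.6] rect [270.9 649.2] [  7.3 248.3] 43.2
yel [502. 156.] ctr [641.1 525.2] rect [650.6 532.1] [90.9 56.9] 5.7
yel [267. 205.] ctr [604.5  -5.1] rect [603.9  -5.1] [27.2 48.8] 82.1
[[657.6, 105.2], [657.8, 95.3], [578.2, 103.7], [580.9, 113.6]] [618.6 104.4]
[[627.8, -136.5], [628.1, -147.2], [549.9, -138.2], [546.9, -126.9]] [ 588.2 -137.2]
```

Request:
{"fn": "arm_command", "kwargs": {
  "translation": [
    [0.03,-0.039,0],
    [0.06,-0.078,0],
    [0.09,-0.117,0],
    [0.12,-0.156,0],
    [0.15,-0.195,0],
    [0.18,-0.234,0],
    [0.21,-0.273,0],
    [0.24,-0.312,0],
    [0.27,-0.351,0],
    [0.3,-0.39,0]
  ],
  "twist": [
    [0,0,-8.28],
    [0,0,-16.56],
    [0,0,-24.84],
    [0,0,-33.12],
    [0,0,-41.4],
    [0,0,-49.68],
    [0,0,-57.96],
    [0,0,-66.24],
    [0,0,-74.52],
    [0,0,-82.8]
  ],
  "jaw": [0.0878,0.0878,0.0878,0.0878,0.0878,0.0878,0.0878,0.0878,0.0878,0.0878],
  "grip_force": 15
}}

```text
clock: 1.35
tool_pos: [450.4, 189.3, 223.0]
ee_rot: [0.0, 0.752, 0.659, 0.0]
force: [0.8, 1.2, -0.3]
gripper_width: 87.6
grasp_force: 0.0
```

Request:
{"fn": "arm_command", "kwargs": {
  "translation": [
    [0.03,-0.039,0],
    [0.06,-0.078,0],
    [0.09,-0.117,0],
    [0.12,-0.156,0],
    [0.14,-0.18,-0.01],
    [0.1555,-0.1955,-0.03],
    [0.1555,-0.1955,-0.06],
    [0.1555,-0.1955,-0.06],
    [0.1555,-0.1955,-0.06],
    [0.1555,-0.1955,-0.06]
  ],
  "twist": [
    [0,0,0],
    [0,0,0],
    [0,0,0],
    [0,0,0],
    [0,0,0],
    [0,0,0],
    [0,0,0],
    [0,0,0],
    [0,0,0],
    [0,0,0]
  ],
  "jaw": [0.0878,0.0878,0.0878,0.0878,0.0878,0.0878,0.0878,0.0878,0.0878,0.0878]
}}

```text
clock: 2.35
tool_pos: [605.5, -4.0, 164.9]
ee_rot: [0.001, 0.75, 0.661, 0.001]
force: [0.1, -0.1, -0.2]
gripper_width: 88.1
grasp_force: 0.0
```

Request:
{"fn": "arm_command", "kwargs": {
  "translation": [
    [0,0,-0.03],
    [0,0,-0.06],
    [0,0,-0.09],
    [0,0,-0.11],
    [0,0,-0.127],
    [0,0,-0.127],
    [0,0,-0.127],
    [0,0,-0.127],
    [0,0,-0.127],
    [0,0,-0.127]
  ],
  "twist": [
    [0,0,0],
    [0,0,0],
    [0,0,0],
    [0,0,0],
    [0,0,0],
    [0,0,0],
    [0,0,0],
    [0,0,0],
    [0,0,0],
    [0,0,0]
  ],
  "jaw": [0.0878,0.0878,0.0878,0.0878,0.0878,0.07,0.06,0.055,0.05,0.045]
}}

```text
clock: 3.35
tool_pos: [605.6, -4.5, 36.8]
ee_rot: [0.001, 0.75, 0.661, 0.001]
force: [0.1, -0.1, -0.6]
gripper_width: 51.4
grasp_force: 0.0
```

Request:
{"fn": "arm_command", "kwargs": {
  "translation": [
    [0,0,0],
    [0,0,0],
    [0,0,0],
    [0,0,0]
  ],
  "twist": [
    [0,0,0],
    [0,0,0],
    [0,0,0],
    [0,0,0]
  ],
  "jaw": [0.045,0.045,0.045,0.045]
}}

```text
clock: 3.75
tool_pos: [605.5, -4.4, 36.7]
ee_rot: [0.001, 0.75, 0.661, 0.001]
force: [-0.4, -0.7, 5.6]
gripper_width: 50.2
grasp_force: 15.0
```

Request:
{"fn": "arm_command", "kwargs": {
  "translation": [
    [-0.0006,-0.005,0],
    [-0.0012,-0.01,0],
    [-0.0019,-0.015,0],
    [-0.0025,-0.02,0],
    [-0.0031,-0.025,0],
    [-0.0038,-0.03,0],
    [-0.0044,-0.035,0],
    [-0.0046,-0.037,0],
    [-0.0046,-0.037,0],
    [-0.0046,-0.037,0]
  ],
  "twist": [
    [0,0,0],
    [0,0,0],
    [0,0,0],
    [0,0,0],
    [0,0,0],
    [0,0,0],
    [0,0,0],
    [0,0,0],
    [0,0,0],
    [0,0,0]
  ],
  "jaw": [0.045,0.045,0.045,0.045,0.045,0.045,0.045,0.045,0.045,0.045]
}}

```text
clock: 4.75
tool_pos: [601.1, -40.8, 36.7]
ee_rot: [0.0, 0.75, 0.661, 0.001]
force: [0.5, 1.8, 5.8]
gripper_width: 49.9
grasp_force: 15.0
```

Request:
{"fn": "arm_command", "kwargs": {
  "translation": [
    [0,0,0],
    [0,0,0],
    [0,0,0],
    [0,0,0.02],
    [0,0,0.05],
    [0,0,0.08],
    [0,0,0.13],
    [0,0,0.16],
    [0,0,0.16]
  ],
  "twist": [
    [0,0,0],
    [0,0,0],
    [0,0,0],
    [0,0,0],
    [0,0,0],
    [0,0,0],
    [0,0,0],
    [0,0,0],
    [0,0,0]
  ],
  "jaw": [0.056,0.07,0.075,0.075,0.08,0.08,0.08,0.08,0.08]
}}

```text
clock: 5.65
tool_pos: [602.3, -41.7, 202.0]
ee_rot: [0.004, 0.75, 0.661, 0.003]
force: [-0.0, -0.1, 0.6]
gripper_width: 80.3
grasp_force: 0.0
```

Request:
{"fn": "arm_command", "kwargs": {
  "translation": [
    [-0.03,-0.038,0],
    [-0.06,-0.075,0],
    [-0.09,-0.113,0],
    [-0.12,-0.151,0],
    [-0.15,-0.188,0],
    [-0.18,-0.226,0],
    [-0.2095,-0.263,0],
    [-0.2095,-0.263,0],
    [-0.2095,-0.263,-0.03],
    [-0.2095,-0.263,-0.06]
  ],
  "twist": [
    [0,0,1],
    [0,0,2],
    [0,0,3],
    [0,0,4],
    [0,0,5],
    [0,0,6.2],
    [0,0,6.2],
    [0,0,6.2],
    [0,0,6.2],
    [0,0,6.2]
  ],
  "jaw": [0.0878,0.0878,0.0878,0.0878,0.0878,0.0878,0.0878,0.0878,0.0878,0.0878]
}}

```text
clock: 6.65
tool_pos: [391.0, -304.6, 134.7]
ee_rot: [0.0, 0.714, 0.7, 0.0]
force: [0.3, 0.4, 0.1]
gripper_width: 87.9
grasp_force: 0.0
```

```bash
python3 - <<'E'
from meas import *
for n in('scene','top'): print(n);c=cam(n,'m1%s.png'%n);tops(c)
print(arm.state()['tool_pos'])
E
```

```text
scene
blue [122. 164.] ctr [ 392.7 -303.1] rect [ 390.7 -303.8] [27.2 49.1] 87.7
blue [128. 210.] ctr [ 533.1 -295.1] rect [ 532.4 -295.6] [46.9 27. ] 44.0
blue [161. 235.] ctr [ 612.7 -233.8] rect [ 612.2 -234. ] [48.  27.4] 65.8
red [94. 84.] ctr [ 134.6 -350.4] rect [ 137.  -354.7] [26.3 89.3] 89.7
red [ 97. 136.] ctr [ 333.1 -345.9] rect [ 344.2 -355.9] [111.2  90.2] 7.8
red [412. 191.] ctr [678.2 292.8] rect [667.4 290.9] [239.    9.6] 6.4
red [280. 204.] ctr [608.7  22.9] rect [607.9  23.1] [26.8 49.3] 83.1
red [489. 223.] ctr [780.3 400.4] rect [780.  402.4] [  4.2 108. ] 6.4
red [261. 260.] ctr [721.2 -47.9] rect [720.3 -46.2] [36.8 65.2] 16.5
yel [460.  50.] ctr [273.7 645.7] rect [270.6 648.9] [  8.1 248.3] 43.3
yel [502. 156.] ctr [641.2 525.1] rect [650.6 532.1] [90.8 56.9] 5.7
yel [250. 208.] ctr [600.3 -41.5] rect [599.9 -41.4] [28.4 49.9] 83.6
top
blue [362. 167.] ctr [ 612.9 -232.1] rect [ 613.4 -231.4] [50.4 27. ] 66.1
blue [388. 201.] ctr [ 533.8 -293.1] rect [ 533.2 -293.9] [47.5 25.4] 45.5
blue [392. 260.] ctr [ 392.1 -304.7] rect [ 392.5 -304.1] [26.  45.9] 89.6
red [287. 118.] ctr [732.3 -48.7] rect [732.2 -48.3] [36.6 64.5] 16.9
red [ 99. 191.] ctr [475.8 432.7] rect [468.9 435.8] [  4.8 276.4] 6.8
red [255. 166.] ctr [609.   23.9] rect [608.8  24.4] [26.9 48.6] 82.7
red [420. 286.] ctr [ 335.2 -355. ] rect [ 338.  -357.5] [14.1 24.8] 89.7
yel [283. 170.] ctr [601.  -40.5] rect [601.3 -40.5] [27.9 49.5] 82.6
[ 389.10934236 -302.2486743   129.81803436]
```

View pics/m1top.png

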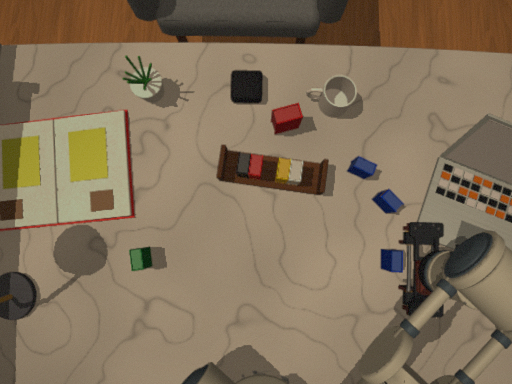

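The gap is open: red at (256,166) and yellow at (284,170) are 65 mm apart centre to centre, so the gap is 37 mm. The gripper is over the blue book at (392,261).

Request:
{"fn": "arm_command", "kwargs": {
  "translation": [
    [0,0,0],
    [0,0,-0.03],
    [0,0,-0.06],
    [0,0,-0.09],
    [0,0,-0.108],
    [0,0,-0.108],
    [0,0,-0.108],
    [0,0,-0.108],
    [0,0,-0.108],
    [0,0,-0.108]
  ],
  "twist": [
    [0,0,0],
    [0,0,0],
    [0,0,0],
    [0,0,0],
    [0,0,0],
    [0,0,0],
    [0,0,0],
    [0,0,0],
    [0,0,0],
    [0,0,0]
  ],
  "jaw": [0.0878,0.0878,0.0878,0.0878,0.0878,0.0878,0.07,0.06,0.05,0.045],
  "grip_force": 20
}}

```text
clock: 7.75
tool_pos: [391.5, -304.9, 28.9]
ee_rot: [0.001, 0.713, 0.701, 0.0]
force: [-0.4, -0.2, -0.4]
gripper_width: 59.0
grasp_force: 0.0
```

Request:
{"fn": "arm_command", "kwargs": {
  "translation": [
    [0,0,0],
    [0,0,0],
    [0,0,0],
    [0,0,0.01],
    [0,0,0.03],
    [0,0,0.06],
    [0,0,0.09],
    [0,0,0.12],
    [0,0,0.13],
    [0,0,0.13]
  ],
  "twist": [
    [0,0,0],
    [0,0,0],
    [0,0,0],
    [0,0,0],
    [0,0,0],
    [0,0,0],
    [0,0,0],
    [0,0,0],
    [0,0,0],
    [0,0,0]
  ],
  "jaw": [0.045,0.045,0.045,0.045,0.045,0.045,0.045,0.045,0.045,0.045]
}}

```text
clock: 8.75
tool_pos: [391.4, -305.0, 159.3]
ee_rot: [0.002, 0.713, 0.701, 0.0]
force: [0.2, 0.1, -0.9]
gripper_width: 49.6
grasp_force: 20.0
```

Request:
{"fn": "arm_command", "kwargs": {
  "translation": [
    [0.028,0.039,0],
    [0.056,0.077,0],
    [0.083,0.116,0],
    [0.111,0.154,0],
    [0.139,0.193,0],
    [0.167,0.231,0],
    [0.19,0.263,0],
    [0.205,0.283,0],
    [0.2135,0.2955,0],
    [0.2135,0.2955,0]
  ],
  "twist": [
    [0,0,-1],
    [0,0,-2],
    [0,0,-3],
    [0,0,-4],
    [0,0,-5],
    [0,0,-6.2],
    [0,0,-6.2],
    [0,0,-6.2],
    [0,0,-6.2],
    [0,0,-6.2]
  ],
  "jaw": [0.045,0.045,0.045,0.045,0.045,0.045,0.045,0.045,0.045,0.045]
}}

```text
clock: 9.75
tool_pos: [604.1, -7.6, 155.3]
ee_rot: [-0.001, 0.75, 0.662, -0.001]
force: [-0.3, -0.5, -0.9]
gripper_width: 50.1
grasp_force: 20.0
```

Request:
{"fn": "arm_command", "kwargs": {
  "translation": [
    [0,0,0],
    [0,0,0],
    [0,0,-0.01],
    [0,0,-0.02],
    [0,0,-0.03],
    [0,0,-0.03],
    [0,0,-0.03]
  ],
  "twist": [
    [0,0,0],
    [0,0,0],
    [0,0,0],
    [0,0,0],
    [0,0,0],
    [0,0,0],
    [0,0,0]
  ],
  "jaw": [0.045,0.045,0.045,0.045,0.045,0.045,0.045]
}}

```text
clock: 10.45
tool_pos: [604.0, -9.0, 126.9]
ee_rot: [-0.0, 0.75, 0.661, -0.0]
force: [-0.9, 0.6, -0.9]
gripper_width: 49.8
grasp_force: 20.0
```

```bash
python3 - <<'E'
from h import *
t=cam('top');s=cam('scene');st=arm.state();print(st['clock'],st['tool_pos'],st['ee_rot'])
f=lambda i,w,h:cv2.resize(i,(w,h),interpolation=cv2.INTER_NEAREST)
im=np.zeros((600,800,3),np.uint8);im[:,:400]=f(t['frame'][130:220,240:300],400,600);im[:,400:]=f(s['frame'][150:240,230:290],400,600)
im=np.hstack([f(t['frame'][120:210,210:340],800,300*1)]) if 0 else im
cv2.imwrite('pics/m2.png',im[:,:,::-1])
E
```

```text
10.55 [604.56818438  -8.87629957 128.02041643] [1.87761729e-04 7.50237441e-01 6.61168436e-01 2.14426195e-04]
```

View pics/m2.png

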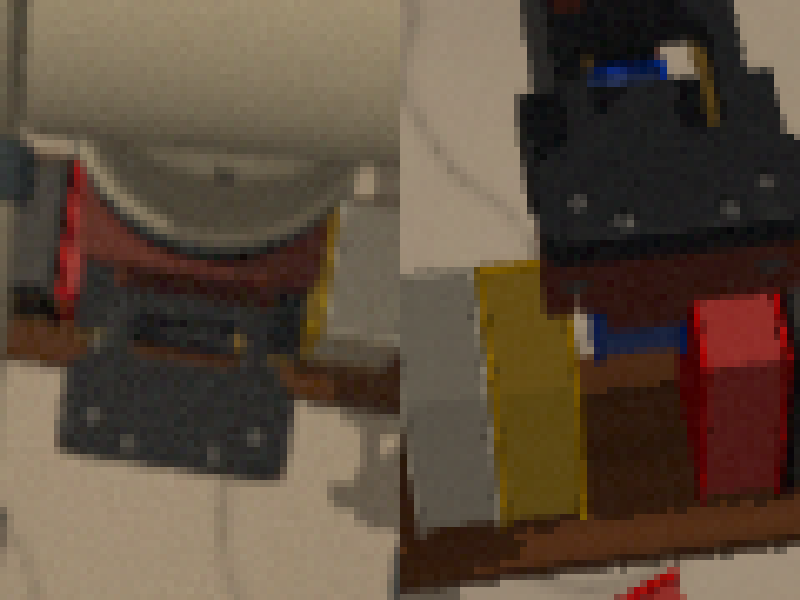

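The crop shows the held blue book above the gap between the yellow face (crop x≈585) and the red face (≈690), and clear of both. I'll lower it now.

Request:
{"fn": "arm_command", "kwargs": {
  "translation": [
    [0,0,-0.015],
    [0,0,-0.03],
    [0,0,-0.045],
    [0,0,-0.06],
    [0,0,-0.072],
    [0,0,-0.08],
    [0,0,-0.085],
    [0,0,-0.088],
    [0,0,-0.088],
    [0,0,-0.088]
  ],
  "twist": [
    [0,0,0],
    [0,0,0],
    [0,0,0],
    [0,0,0],
    [0,0,0],
    [0,0,0],
    [0,0,0],
    [0,0,0],
    [0,0,0],
    [0,0,0]
  ],
  "jaw": [0.045,0.045,0.045,0.045,0.045,0.045,0.045,0.045,0.045,0.045]
}}

```text
clock: 11.55
tool_pos: [604.8, -9.0, 40.4]
ee_rot: [0.0, 0.75, 0.661, 0.0]
force: [-0.8, 0.4, -1.1]
gripper_width: 49.6
grasp_force: 20.0
```

Request:
{"fn": "arm_command", "kwargs": {
  "translation": [
    [0,0,-0.0005],
    [0,0,-0.001],
    [0,0,-0.0015],
    [0,0,-0.002],
    [0,0,-0.002],
    [0,0,-0.002]
  ],
  "twist": [
    [0,0,0],
    [0,0,0],
    [0,0,0],
    [0,0,0],
    [0,0,0],
    [0,0,0]
  ],
  "jaw": [0.045,0.045,0.045,0.045,0.045,0.045]
}}

```text
clock: 12.15
tool_pos: [604.6, -8.9, 38.2]
ee_rot: [0.0, 0.75, 0.661, 0.0]
force: [-1.3, 0.4, 4.0]
gripper_width: 49.8
grasp_force: 20.0
```

Contact is light (force z rose to about 4 N), so I'll release, rise and look.

Request:
{"fn": "arm_command", "kwargs": {
  "translation": [
    [0,0,0],
    [0,0,0],
    [0,0,0],
    [0,0,0.02],
    [0,0,0.05],
    [0,0,0.09],
    [0,0,0.13],
    [0,0,0.16],
    [-0.04,0,0.17],
    [-0.08,0,0.17]
  ],
  "twist": [
    [0,0,0],
    [0,0,0],
    [0,0,0],
    [0,0,0],
    [0,0,0],
    [0,0,0],
    [0,0,0],
    [0,0,0],
    [0,0,0],
    [0,0,0]
  ],
  "jaw": [0.055,0.065,0.075,0.075,0.075,0.075,0.075,0.075,0.075,0.075]
}}

```text
clock: 13.15
tool_pos: [524.7, -9.0, 209.2]
ee_rot: [0.001, 0.75, 0.661, 0.001]
force: [-0.1, 0.6, 0.1]
gripper_width: 75.0
grasp_force: 0.0
```

Request:
{"fn": "arm_command", "kwargs": {
  "translation": [
    [-0.04,0.04,0],
    [-0.07,0.08,0],
    [-0.1,0.12,0],
    [-0.13,0.16,0],
    [-0.13,0.2,0],
    [-0.13,0.25,0],
    [-0.13,0.25,0],
    [-0.13,0.25,0]
  ],
  "twist": [
    [0,0,0],
    [0,0,0],
    [0,0,0],
    [0,0,0],
    [0,0,0],
    [0,0,0],
    [0,0,0],
    [0,0,0]
  ],
  "jaw": [0.075,0.075,0.075,0.075,0.075,0.075,0.075,0.075]
}}

```text
clock: 13.95
tool_pos: [393.9, 241.9, 207.3]
ee_rot: [0.0, 0.749, 0.662, -0.001]
force: [-0.4, 0.4, -0.1]
gripper_width: 74.8
grasp_force: 0.0
```

```bash
sed -i "s/&(S>100),80/\&(S>100),90/" meas.py; python3 - <<'E'
from meas import *
t=cam('top');s=cam('scene')
for c in(t,s): print();tops(c)
f=lambda i,w,h:cv2.resize(i,(w,h),interpolation=cv2.INTER_NEAREST)
im=np.vstack([f(t['frame'][140:200,210:340],800,300),f(s['frame'][175:240,190:330],800,300)])
cv2.imwrite('pics/m3.png',im[:,:,::-1])
E
```

```text
blue [269. 168.] ctr [603.8  -8.3] rect [604.3  -7.8] [26.6 46.6] 82.7
blue [362. 167.] ctr [ 611.2 -229.5] rect [ 611.8 -228.7] [49.8 26.7] 65.8
blue [388. 201.] ctr [ 533.  -289.6] rect [ 532.4 -290.4] [46.9 25.1] 45.5
red [287. 118.] ctr [732.3 -48.6] rect [732.3 -48.3] [36.5 64.5] 17.0
red [129. 161.] ctr [733.5 332.3] rect [733.1 332.4] [2.4 7.2] 0.3
red [255. 166.] ctr [609.  24.] rect [608.6  24.3] [27. 49.] 82.3
red [ 55. 224.] ctr [465.4 465. ] rect [465.3 467.2] [  5.  213.2] 6.8
yel [283. 170.] ctr [601.1 -40.5] rect [601.3 -40.5] [27.9 49.5] 82.6

blue [265. 206.] ctr [604.5  -9.3] rect [604.3  -9.3] [27.  48.9] 82.9
blue [128. 210.] ctr [ 540.6 -292.5] rect [ 539.9 -292.8] [46.4 26.6] 45.1
blue [161. 235.] ctr [ 619.1 -232. ] rect [ 618.6 -232.1] [47.1 26.9] 65.4
red [351.   7.] ctr [-36.8 452.8] rect [-31.4 443.8] [ 41.3 113.1] 61.0
red [373.   8.] ctr [-11.  514.9] rect [-10.2 515. ] [ 13.1 106.6] 58.4
red [364.  57.] ctr [219.8 382.2] rect [216.2 375.9] [ 79.5 208.5] 36.8
red [412. 191.] ctr [679.1 292.9] rect [667.4 290.8] [238.9   9.6] 6.5
red [280. 204.] ctr [608.5  22.9] rect [607.9  23.1] [26.8 49.3] 83.1
red [488. 223.] ctr [780.3 400.4] rect [780.  402.4] [  4.2 108. ] 6.4
red [261. 260.] ctr [721.1 -47.9] rect [720.2 -46.3] [36.7 65.2] 16.5
yel [460.  49.] ctr [268.6 651.3] rect [267.2 653.5] [  7.7 240. ] 43.5
yel [502. 156.] ctr [641.1 525.2] rect [650.6 532.1] [90.9 56.9] 5.7
yel [249. 208.] ctr [600.3 -41.5] rect [599.9 -41.4] [28.4 49.9] 83.6
```

View pics/m3.png

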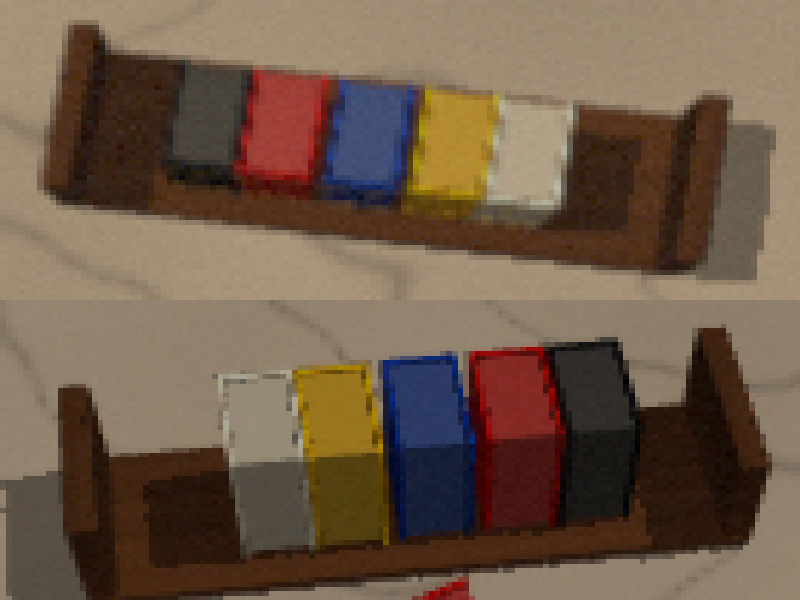

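The blue book stands upright between red and yellow (top-half crop x≈370), square and in line with them. All three are at about 83°, and their centres are within 1 mm of a straight line. The robot is clear.

```bash
python3 -c "
from rig import arm
print(arm.sign_off())"
```

```text
the job is handed in; nothing more can be done
None
```

I slid the yellow and white books about 37 mm along the stand and stood the blue book upright in the gap between red and yellow, square and in line with the row. I then released it and handed the job in at about 14 s.

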